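Gauge the depth of a post socket

ROBOT

A 6-joint arm with a two-finger parallel gripper is mounted at the origin on the work surface. World frame = base frame: x ahead of the robot, y to its left, z up, the work surface at z = 0. Lengths are in m, angles in rad, forces in N, time in s.
With the tool pointing down it reaches from about 0.325 to 0.925 m from the base axis. Payload 3.1 kg.
Tool frame: the origin (TCP) lies midway between the tips of the shut fingers; the grasp point (between the pads) lies 19 mm behind it (robot.pinch_z is the distance from the TCP to the grasp point, in m); z points along the fingers, y is the line along which they close (so a half turn about z gives the same grasp; the last joint's range is limited). The gripper opens to 85 mm and grips with 20 to 120 N. Pads are 22 mm wide; open, the fingers measure 114 mm over their backs; the gripper's body (76 mm by 85 mm) begins 54 mm behind the grasp point. The pads swing forward as they close: fully open they stand 13 mm farther back than shut.
Start: joints at [-1.293, 0.217, 1.613, -0, 1.311, -0.112], TCP at [0.238, -0.578, 0.231] pointing down, gripper open.
Joint ranges: [-2.75, 2.75], [-0.78, 2.1], [0.31, 2.55], [-1.13, 4.27], [0.13, 2.63], [-2.58, 2.58]. Speed limits (rad/s): [2.79, 2.79, 3.14, 3.14, 3.14, 3.14].

INTERFACE

Orientations are given as a rotation vector (axis times angle).
In Python, from station import sensors, camera, camera_model, job, spotter, robot gives the robot as it stands.
- The arm moves only by the tool play_rows, never from a script. Its arguments are lists of equal length, an entry for each row: "translation": the shift along the tool's x, y, z in cm, a list of three; "twist": the turn about the tool's z in degrees; "fingers": the opening, from -1 (shut) to 1 (fully open). In form: {"translation": [[tx, ty, tz], ...], "twist": [twist, ...], "fingers": [fingers, ...]}. A call has 1 to 12 rows; each row is the pose to reach, as a shift and turn from the pose commanded when the call began, along the tool's axes at that moment; what a row does not reach only later rows make up. A row lasts 1/10 s, in which the tool goes at most 50 mm and 8.59 degrees, less where a joint would pass 70% of its speed; a pose out of reach is approached as far as the arm can. A call with a gripper value outside its range is refused whole. The fingers move at their own pace and stop on an object; the grip force is fixed at half the most. Time passes only in rows, so rows that repeat a pose let the fingers close. It gives the time, the measured TCP pose, the force, the opening and the grip force at its end, in the units of the state.
- sensors.read_state(): the state, without advancing time (a new reading comes with each control period).
- camera(name): name is "scene" or "top" or "wrist"; returns (picture, depth): 400x640x3 uint8, red, green, blue; 400x640 float32, m along the optical axis (not along the pixel's ray), 0 where there is no reading.
- camera_model(name): a dict with "K" (3x3 intrinsics, pixels), "world_from_camera" (4x4, takes a point from camera to world coordinates); the wrist camera has in their place "mount" (4x4, takes a point from camera to tool coordinates, whose origin is the TCP and whose axes are the flange's). Camera axes: x right, y up, looking along -z (the intrinsics and any distortion apply to the point x, -y, -z); pixel columns grow to the right and rows downward; lengths in m; the calibration is good to about 2 mm. A picture is of the moment at which its call begins: read the wrist's pose just before it. camera_model takes no time and is no camera call.
- job.close_job(): hands the job in; it is judged then, once.
Trained networks look in the newest picture that a camera, given by its name, has taken for a name from the list of things; names that differ only in an ending like _2 or _b are one class to them, and where a whole thing is asked for, a point or a joint stands for the part that bears it (a point fixed in the world has none). Each returns a list of dicts, best first, with "confidence" (0 to 1); they miss things now and then, are a little off and sometimes report something else, mostly with a low value. They report only what shows in the picture. A call takes as long as a camera call. They do not tell look-alikes from the thing itself.
- spotter.spot_in(camera, name): "extent" ([left, top, right, bottom] as shares, 0 to 1, of the picture: columns of its width, rows of its height, round what is visible of it).
- spotter.regions_of(camera, name): "pixels" (400x640 bool, what is visible of it) and "extent" ([left, top, right, bottom] as shares, 0 to 1, of the picture: columns of its width, rows of its height, round what is visible of it).
- spotter.mark_of(camera, name): "at" ([column, row] as shares, 0 to 1, of the picture: columns of its width, rows of its height: a listed point, or the origin of a listed thing).
The state is a dict: "time": time; "joint_pos": joint angles; "joint_velocities": joint speeds; "tau": joint torques, N m; "ee_pos": TCP position; "orientation": TCP orientation; "wrist_force": force on the tool from outside, world axes, zero at the start; "moment": the same for the moment, N m; "grip_width": finger opening in m; "grasp_force": force on a finger pad.
Only numpy, scipy, OpenCV 4.12 (cv2) and the standard library are available. Lean on these libraries where they do the work, as an engineer would, in place of code of your own. Each camera call takes 0.05 s, during which the arm holds its last target. There are 200 camera calls.

TASK

The kitchen-roll stand has lost its post and we need the depth of its socket. Take the depth gauge out of its holder, lower its rod into the blind hole in the wooden base until you feel it press on the bottom, let go, then push the gauge's sliding disc down flat onto the wood and hold it pressed there for two seconds. Press gently throughout (about 5 to 10 N), leave the gauge standing in the hole with rod bottomed and disc flat on the wood, and leave the other things alone.

Things in the scene. Friction and masses are not known exactly. Their poses are not given: they have to be found in the camera images.
- base: Square block of light wood, 120 x 120 x 55 mm high, fixed to the shelf; origin at the centre of its underside, z up. A round blind hole 12.5 mm across with a 2 mm chamfer round its mouth goes straight down in the middle of its top face. The hole's depth differs each time, between 30 and 40 mm, and is not measured: it must be felt. Its floor is flat and hard (called bore_bottom in the rules: the middle of a 4 mm thick plug, so 2 mm below the floor surface).
- bore_mouth (a point): Centre of the blind hole's mouth, at the height of the wooden base's top face (55 mm above the shelf). z up.
- holder: Square grey plastic block, 70 x 70 x 45 mm high, fixed; origin at the centre of its underside. A round hole 12.5 mm across and 30 mm deep in the middle of its top; the gauge starts standing upright in it.
- gauge: Depth gauge, 120 g plus the disc: a round steel rod 10 mm in diameter with a bevelled tip, origin at the centre of its tip, z along the rod from tip to knob. On top a black round knob 16 mm in diameter, 22 mm tall, from 70 to 92 mm above the tip (grip it here, near 84 mm; the fingertips must stay above the disc). A round metal stop disc 66 mm in diameter and 10 mm thick in all slides on the rod between tip and knob.
- stop_face (a point): Centre of the stop disc's underside, on the rod's axis; it starts 46 to 51 mm above the rod's tip. The disc is a lower plate and an upper plate (64 mm across) with a stiff spring between them; the upper face is 10 mm above this point and sinks 1 mm for each 5 N pressed on it, 4 mm at most. Fingers opened to about 30 to 36 mm pass down either side of the knob and push on the disc's upper face.
- stop (a joint): Slide of the disc on the rod, in m: 0 with its underside 52 mm above the tip, growing as the disc is pushed down towards the tip, to 0.030 (22 mm above the tip). Tight: it takes about 2 N to slide and stays where it is left. Once the disc lies on the wood the resistance rises at the spring's 5 N per mm, and sharply after 4 mm.
- ramekin: Clear glass ramekin 84 mm across, 42 mm high, a bystander; origin at the centre of its underside.
- canister: Stainless canister with a screw lid, 94 mm across, 137 mm high, a bystander; origin at the centre of its underside.
- clip: Yellow plastic spring clip, 75 mm long, lying on the wooden trivet, a bystander; origin at its underside.
Things that resemble listed ones, but are neither listed nor needed, are in the scene too. What is shaped like the gauge but blue is not meant. Of the things that look like the base, take the one that is nearest to the robot's base at the start.

How it is judged:
On the way, in this order (a step that is already met when the one before it is completed fails the run):
1. the rod stands in the hole and is pressed on its bottom with more than its own weight (over 2.5 N) (contact force between gauge and bore_bottom above 2.5 N and horizontal distance between gauge and bore_mouth below 0.004 m and z of gauge in the frame of bore_mouth below -0.027 m), for 0.1 s.
2. the disc is held pressed on the wood with over 1.5 N for a second, the rod in the hole (contact force between stop and base above 1.5 N and z of stop_face in the frame of bore_mouth below 0.002 m and horizontal distance between stop_face and bore_mouth below 0.004 m), for 1 s.
At the end, for the whole second after the job is handed in: The gauge stands upright (within 0.08 rad) in the base's hole with its tip on the hole's bottom (within about 2 mm), the disc's underside within 2 mm of the wood, at rest and released (distance between gauge and bore_bottom below 0.0045 m and angle between gauge's own z axis and vertical below 0.08 rad and z of stop_face in the frame of bore_mouth below 0.002 m and horizontal distance between stop_face and bore_mouth below 0.004 m and linear speed of gauge below 0.02 m/s); the robot touches nothing.
It fails at once if the gauge is pressed on the wooden base with more than 25 N (contact force between gauge and base above 25 N).
It fails at once if the ramekin is pushed (over 15 mm) (distance of ramekin from where it was at the start of the episode above 0.015 m).
It fails at once if the canister is pushed (over 15 mm) (distance of canister from where it was at the start of the episode above 0.015 m).
It fails at once if the clip is pushed (over 15 mm) (distance of clip from where it was at the start of the episode above 0.015 m).
It also fails if it takes over 58 s, if anything falls off the work surface, if the arm or the gripper's body presses on something with over 40 N, if the wrist force passes 120 N, or if a joint passes its speed limit or range.

## Working session

There is one attempt and no reset: what is moved stays moved. The work goes in short steps, Python scripts to look and compute and a tool call to move; the robot and the scene stay as the last step left them, time stands still between calls to the robot, and variables do not carry over. Pictures are saved under pics/ and viewed, at most 10 in all, crops included, and the job is handed in when it is done.

Besides the shell and the picture viewer there is one more tool, called after "Call:" as name(argument=value, ...) on one line, values as JSON. play_rows: Moves the arm, as the interface text tells. Its arguments: {"type":"object","properties":{"translation":{"type":"array"},"twist":{"type":"array"},"fingers":{"type":"array"}},"required":["translation","twist","fingers"]}

```bash
mkdir -p pics
cat > h.py <<'E'
import numpy as np, cv2
from station import sensors, camera, camera_model, job, spotter, robot
from scipy.spatial.transform import Rotation as R
def wfc(name, st=None):
    m=camera_model(name)
    if 'world_from_camera' in m: return np.array(m['K']),np.array(m['world_from_camera']),m
    T=np.eye(4);T[:3,:3]=R.from_rotvec(st['orientation']).as_matrix();T[:3,3]=st['ee_pos']
    return np.array(m['K']),T@np.array(m['mount']),m
def pts(name,depth,us,vs,st=None,z=None):
    K,T,m=wfc(name,st); us=np.asarray(us,float);vs=np.asarray(vs,float)
    d=np.stack([(us-K[0,2])/K[0,0],-(vs-K[1,2])/K[1,1],-np.ones_like(us)],-1)
    if z is None:
        D=depth[vs.astype(int),us.astype(int)]
        return (d*D[...,None])@T[:3,:3].T+T[:3,3]
    r=d@T[:3,:3].T; s=(z-T[2,3])/r[...,2]
    return r*s[...,None]+T[:3,3]
def save(p,img): cv2.imwrite('pics/'+p,img[...,::-1])
E
python3 - <<'E'
from h import *
for c in ('scene','top'):
    im,d=camera(c); save(c+'1.png',im); m=camera_model(c); print(c,{k:(np.round(v,3).tolist() if not isinstance(v,str) else v) for k,v in m.items()})
    for n in ('gauge','base','holder','ramekin','canister','clip','stop'):
        for r in spotter.regions_of(c,n):
            v,u=np.nonzero(r['pixels']&(d>0)); 
            if len(u)==0: continue
            P=pts(c,d,u,v); e=np.array(r['extent'])*[640,400,640,400]
            print(c,n,round(r['confidence'],2),e.round(),np.median(P,0).round(3),P.max(0).round(3))
print(sensors.read_state(), camera_model('wrist'))
E
```

```text
scene {'K': [[466.165, 0.0, 321.145], [0.0, 466.165, 204.966], [0.0, 0.0, 1.0]], 'world_from_camera': [[0.112, -0.545, 0.831, 1.722], [0.994, 0.075, -0.085, -0.135], [-0.016, 0.835, 0.55, 0.802], [0.0, 0.0, 0.0, 1.0]]}
scene gauge 0.78 [238. 186. 264. 205.] [ 0.555 -0.222  0.076] [ 0.583 -0.192  0.11 ]
scene gauge 0.58 [241. 213. 264. 238.] [ 0.669 -0.216  0.062] [ 0.698 -0.185  0.094]
scene base 0.7 [348. 181. 395. 222.] [0.579 0.135 0.054] [0.604 0.221 0.061]
scene base 0.68 [414. 175. 466. 207.] [0.558 0.352 0.053] [0.59  0.449 0.06 ]
scene base 0.61 [239. 186. 260. 205.] [ 0.555 -0.223  0.076] [ 0.583 -0.192  0.11 ]
scene holder 0.65 [233. 202. 270. 221.] [ 0.565 -0.218  0.043] [ 0.664 -0.177  0.094]
scene ramekin 0.9 [339. 234. 371. 263.] [0.75  0.055 0.026] [0.806 0.094 0.046]
scene ramekin 0.47 [239. 194. 267. 206.] [ 0.558 -0.221  0.076] [ 0.583 -0.192  0.089]
scene ramekin 0.25 [351. 179. 396. 221.] [0.576 0.133 0.054] [0.604 0.199 0.061]
scene ramekin 0.18 [177. 195. 220. 251.] [ 0.684 -0.355  0.089] [ 0.701 -0.314  0.141]
scene canister 0.81 [178. 194. 220. 252.] [ 0.683 -
[... 1804 characters left out ...]
20649e-06]), 'wrist_force': array([ 0.10550185, -0.33724427, -0.08440802]), 'moment': array([-0.02088921, -0.04678094, -0.03589812]), 'grasp_force': 0.0, 'grip_width': 0.08518839875813577} {'K': array([[347.73262968,   0.        , 320.34560002],
       [  0.        , 347.73262968, 198.07660171],
       [  0.        ,   0.        ,   1.        ]]), 'mount': array([[ 4.21440073e-05,  9.44727728e-01,  3.27855941e-01,
         8.44903043e-02],
       [ 9.99999964e-01, -1.26958960e-04,  2.37292160e-04,
        -1.89676369e-04],
       [ 2.65800732e-04,  3.27855919e-01, -9.44727699e-01,
        -1.42729009e-01],
       [ 0.00000000e+00,  0.00000000e+00,  0.00000000e+00,
         1.00000000e+00]])}
```

```bash
python3 -c "
import cv2,numpy as np
a=cv2.imread('pics/top1.png')[120:310,100:520]; cv2.imwrite('pics/topc.png',cv2.resize(a,(798,361),interpolation=cv2.INTER_CUBIC))"
```

```text
(no output)
```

View pics/topc.png

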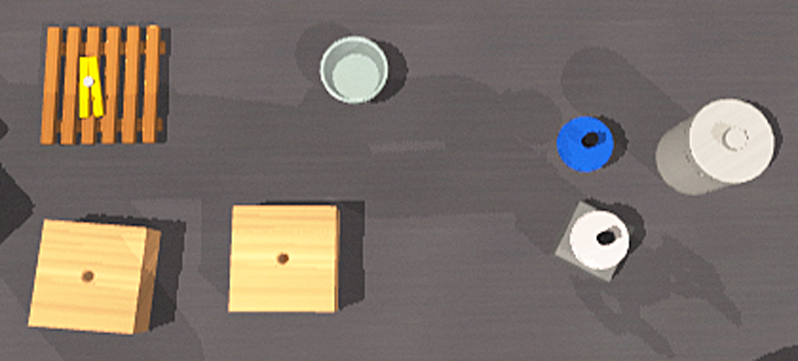

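The two light blocks are at crop pixels (285,258) and (88,276). Their centres are about 0.55 m and 0.63 m from the robot's base, so the block at (285,258) is meant. The white-disc gauge in the grey holder is at (600,238). The blue one at (586,142) is a look-alike. I'm moving above the gauge for a closer look.

Call:
play_rows(translation=[[42.4,-21.1,3],[42.4,-21.1,3],[42.4,-21.1,3],[42.4,-21.1,3],[42.4,-21.1,3],[42.4,-21.1,3],[42.4,-21.1,3],[42.4,-21.1,3],[42.4,-21.1,3],[42.4,-21.1,3],[42.4,-21.1,3],[42.4,-21.1,3]], twist=[22.3,22.3,22.3,22.3,22.3,22.3,22.3,22.3,22.3,22.3,22.3,22.3], fingers=[1,1,1,1,1,1,1,1,1,1,1,1])

```text
time: 2.0
ee_pos: [0.5496, -0.2215, 0.2012]
orientation: [3.141, 0.003, -0.001]
wrist_force: [-0.3, -0.5, -0.5]
grip_width: 0.0852
grasp_force: 0.0
```

```bash
cat > look.py <<'E'
from h import *
import sys
# wrist look: print points of disc & knob, save crop
st=sensors.read_state(); im,d=camera('wrist'); save(sys.argv[1],im)
np.savez('w.npz',im=im,d=d,p=st['ee_pos'],o=st['orientation'])
print(st['ee_pos'].round(4),st['orientation'].round(4),st['wrist_force'].round(2),st['time'],st['grip_width'])
V,U=np.mgrid[:400,:640]; P=pts('wrist',d,U,V,st); ok=d>0
for n in sys.argv[2:]:
    for r in spotter.regions_of('wrist',n):
        m=r['pixels']&ok; 
        if m.sum()==0: continue
        e=np.array(r['extent'])*[640,400,640,400]; z=P[m][:,2]
        print(n,round(r['confidence'],2),e.round(),np.percentile(z,[2,25,50,75,98]).round(4))
        for lo,hi in ((.045,.06),(.055,.08),(.095,.12)):
            Q=P[m&(P[...,2]>lo)&(P[...,2]<hi)]
            if len(Q)>20:
                c,rad=cv2.minEnclosingCircle((Q[:,:2]*1000).astype(np.float32)); print('  ',lo,len(Q),Q.mean(0).round(4),np.round(c,1),round(rad,1))
E
python3 look.py w1.png gauge stop
```

```text
[ 0.5496 -0.2215  0.2012] [ 3.1411e+00  3.5000e-03 -1.1000e-03] [-0.33 -0.49 -0.48] 2.0 0.08521307941425235
gauge 0.73 [276.   1. 359.  83.] [0.0547 0.0617 0.0623 0.0629 0.0927]
   0.045 131 [ 0.643  -0.2193  0.0551] [ 662.8 -217.8] 32.8
   0.055 5326 [ 0.6611 -0.2177  0.0622] [ 662.9 -217.8] 32.5
gauge 0.56 [288. 146. 364. 226.] [0.068  0.0749 0.0754 0.076  0.1074]
   0.055 4324 [ 0.5535 -0.2248  0.075 ] [ 550.6 -224.9] 32.6
   0.095 427 [ 0.5516 -0.2248  0.1057] [ 550.3 -225. ] 8.0
stop 0.84 [272.   0. 359.  82.] [0.0546 0.0616 0.0622 0.0627 0.0638]
   0.045 134 [ 0.6429 -0.2196  0.055 ] [ 662.8 -217.8] 32.8
   0.055 5314 [ 0.6611 -0.2177  0.0622] [ 662.9 -217.8] 32.5
stop 0.73 [286. 145. 362. 226.] [0.0682 0.0749 0.0753 0.0758 0.0768]
   0.055 4291 [ 0.5535 -0.2247  0.075 ] [ 550.6 -225. ] 32.5
```

View pics/w1.png

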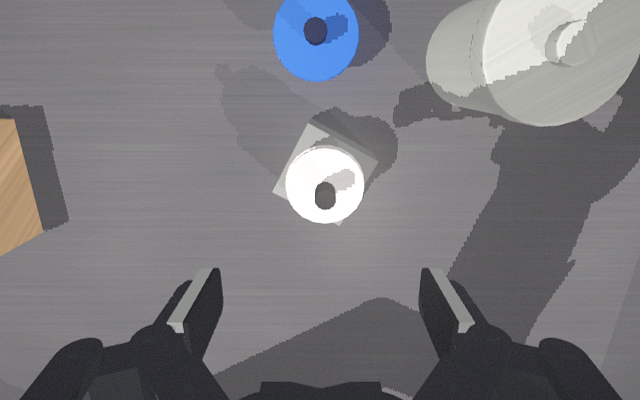

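The picture shows the white gauge at (325,185) in its grey holder and the blue look-alike at (316,40). The canister is top right and the nearest wooden block is at the left edge. The gauge axis is at (0.5505, -0.225) and the disc top at z = 0.0754. I'll descend and grip the knob.

Call:
play_rows(translation=[[0.1,0.35,4],[0.1,0.35,8],[0.1,0.35,9.5],[0.1,0.35,10.5],[0.1,0.35,11.5],[0.1,0.35,11.9],[0.1,0.35,11.9],[0.1,0.35,11.9],[0.1,0.35,11.9]], twist=[0,0,0,0,0,0,0,0,0], fingers=[1,1,0.5,0.5,0.5,0.5,0.3,0.1,0])

```text
time: 3.05
ee_pos: [0.5514, -0.2257, 0.0836]
orientation: [3.14, 0.001, 0.003]
wrist_force: [-0.3, -0.1, -0.0]
grip_width: 0.0427
grasp_force: 0.0
```

Call:
play_rows(translation=[[0,0,0],[0,0,0],[0,0,0],[0,0,0],[0,0,0],[0,0,0],[0,0,0],[0,0,0],[0,0,0],[0,0,0]], twist=[0,0,0,0,0,0,0,0,0,0], fingers=[-0.2,-0.4,-0.5,-0.6,-0.7,-0.8,-1,-1,-1,-1])

```text
time: 4.05
ee_pos: [0.5507, -0.2253, 0.0825]
orientation: [-3.142, -0.001, -0.0]
wrist_force: [0.5, 0.8, 2.6]
grip_width: 0.014
grasp_force: 58.4
```

Call:
play_rows(translation=[[0,0,-0.5],[0,0,-1.5],[0,0,-3],[0,0,-5],[0,0,-7],[0,0,-9],[0,0,-10],[0,0,-10],[0,0,-10],[0,0,-10]], twist=[0,0,0,0,0,0,0,0,0,0], fingers=[-1,-1,-1,-1,-1,-1,-1,-1,-1,-1])

```text
time: 5.05
ee_pos: [0.5496, -0.2248, 0.1808]
orientation: [-3.14, -0.001, 0.004]
wrist_force: [-0.5, 0.2, -1.8]
grip_width: 0.014
grasp_force: 58.5
```

Run:
```python
from h import *
st=sensors.read_state(); print(st['ee_pos'],st['wrist_force'],st['grip_width'])
# bore mouth in top camera: dark blob in chosen base's top face
im,d=camera('top'); 
for r in spotter.mark_of('top','bore_mouth'): 
    u,v=np.array(r['at'])*[640,400]; print('mark',r['confidence'],u,v,pts('top',d,u,v,z=.055))
g=cv2.cvtColor(im,cv2.COLOR_RGB2GRAY).astype(float)
u0,v0=250,256; w=g[v0-12:v0+12,u0-12:u0+12]; k=np.clip(np.median(w)-20-w,0,None)
V,U=np.mgrid[v0-12:v0+12,u0-12:u0+12]; u=(k*U).sum()/k.sum();v=(k*V).sum()/k.sum(); print(u,v,k.max(),pts('top',d,u,v,z=.055))
```

```text
[ 0.54955768 -0.22482973  0.18082724] [-0.53758178  0.15085603 -1.83677097] 0.013951310289549783
mark 0.98 245.31199999999998 254.32000000000002 [0.53918834 0.1436343  0.055     ]
mark 0.7 141.82399999999998 267.4 [0.51510753 0.36888272 0.055     ]
mark 0.17 419.776 245.67999999999998 [ 0.55084758 -0.23909481  0.055     ]
248.6404449741756 255.6984505363528 128.0 [0.53605651 0.13632821 0.055     ]
```

Call:
play_rows(translation=[[-9.4,-36.1,0],[-9.4,-36.1,0],[-9.4,-36.1,0],[-9.4,-36.1,0],[-9.4,-36.1,0],[-9.4,-36.1,0],[-9.4,-36.1,0],[-9.4,-36.1,0],[-9.4,-36.1,0],[-9.4,-36.1,0],[-9.4,-36.1,0],[-9.4,-36.1,0]], twist=[0,0,0,0,0,0,0,0,0,0,0,0], fingers=[-1,-1,-1,-1,-1,-1,-1,-1,-1,-1,-1,-1])

```text
time: 6.35
ee_pos: [0.4567, 0.1345, 0.1821]
orientation: [3.141, -0.002, -0.0]
wrist_force: [-0.4, -0.6, -2.4]
grip_width: 0.0138
grasp_force: 59.0
```

```bash
cat > hole.py <<'E'
from h import *
import sys
st=sensors.read_state(); im,d=camera('wrist'); save(sys.argv[1],im)
print(st['ee_pos'].round(4),st['orientation'].round(4),st['wrist_force'].round(2),st['time'],st['grip_width'])
g=cv2.cvtColor(im,cv2.COLOR_RGB2GRAY).astype(float)
for r in spotter.mark_of('wrist','bore_mouth'):
    u,v=np.array(r['at'])*[640,400]; print('mark',round(r['confidence'],2),round(u),round(v),pts('wrist',d,u,v,st,z=.055).round(4), pts('wrist',d,u,v,st).round(4))
    if r['confidence']<.5: continue
    u0,v0=int(u),int(v); a=slice(max(v0-22,0),v0+22),slice(u0-22,u0+22)
    V,U=np.mgrid[a]; w=g[a]; n,lab,s,c=cv2.connectedComponentsWithStats((w<np.median(w)-25).astype(np.uint8))
    for i in range(1,n):
        if s[i,4]>30:
            u,v=c[i]+[U[0,0],V[0,0]]; print('blob',s[i],pts('wrist',d,u,v,st,z=.055).round(4))
            m=lab==i; Q=pts('wrist',d,U[m],V[m],st,z=.055)[:,:2]*1000; print(cv2.minEnclosingCircle(Q.astype(np.float32)))
E
python3 hole.py w2.png; python3 -c "
import cv2
a=cv2.imread('pics/w2.png'); cv2.imwrite('pics/w2c.png',a)"
```

```text
return _methods._mean(a, axis=axis, dtype=dtype,
  ret = ret.dtype.type(ret / rcount)
bash:   618 Segmentation fault         python3 hole.py w2.png
```

View pics/w2.png

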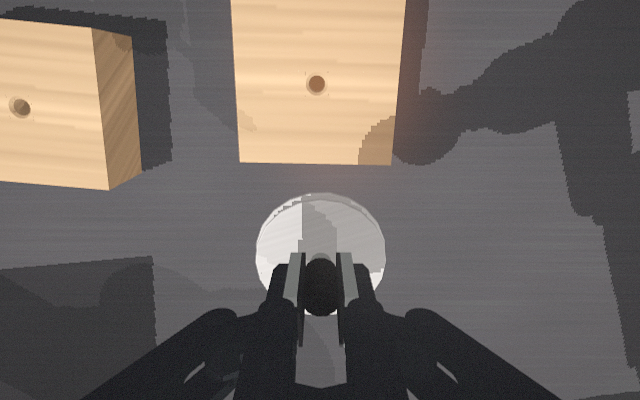

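The gauge hangs straight in the grip, with its disc at (320,245). The nearer block's hole is at (316,84), and the far block, a look-alike, is on the left with its hole at (20,107). I'm fixing the image-window bug and measuring the hole.

```bash
sed -i 's/max(v0-22,0),v0+22),slice(u0-22,u0+22)/max(v0-22,0),min(v0+22,400)),slice(max(u0-22,0),min(u0+22,640))/' hole.py; python3 hole.py w3.png; python3 -c "
import cv2
a=cv2.imread('pics/w3.png')[54:114,276:356]; cv2.imwrite('pics/w3c.png',cv2.resize(a,(640,480),interpolation=cv2.INTER_NEAREST))"
```

```text
[0.4567 0.1346 0.1822] [ 3.1414e+00 -2.1000e-03 -2.0000e-04] [ 0.07 -0.69 -2.48] 6.45 0.013236262285516828
mark 0.63 19 111 [0.517  0.3624 0.055 ] [0.5166 0.3666 0.05  ]
blob [ 10  10  21  19 289] [0.5195 0.3608 0.055 ]
((519.9351196289062, 361.2955627441406), 7.815799236297607)
mark 0.61 317 86 [0.535  0.1372 0.055 ] [0.5343 0.1375 0.0222]
blob [ 13  11  18  20 276] [0.536 0.138 0.055]
((536.0035400390625, 137.9699249267578), 6.999120712280273)
```

View pics/w3c.png

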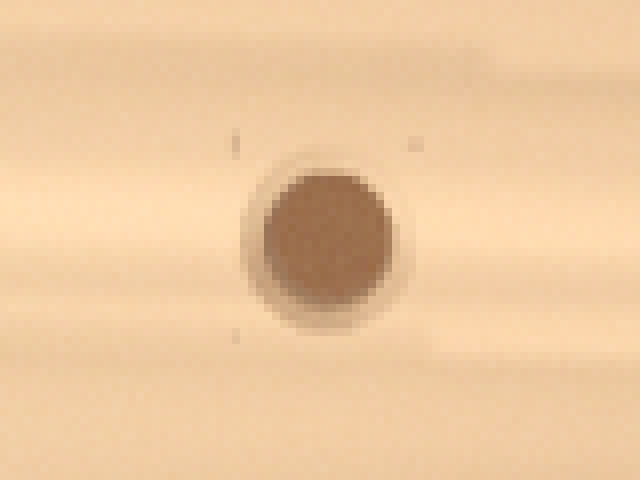

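The crop shows the bore with its chamfer ring centred at about full-image (316.5, 84), which matches the blob measurement of (0.536, 0.138). I'm moving over it and partway down.

Call:
play_rows(translation=[[4,-0.33,0],[7.9,-0.33,0],[7.9,-0.33,1],[7.9,-0.33,2],[7.9,-0.33,3],[7.9,-0.33,4],[7.9,-0.33,4.8],[7.9,-0.33,4.8],[7.9,-0.33,4.8],[7.9,-0.33,4.8],[7.9,-0.33,4.8]], twist=[0,0,0,0,0,0,0,0,0,0,0], fingers=[-1,-1,-1,-1,-1,-1,-1,-1,-1,-1,-1])

```text
time: 7.65
ee_pos: [0.5359, 0.1391, 0.1351]
orientation: [-3.141, -0.001, -0.002]
wrist_force: [0.1, -1.0, -1.4]
grip_width: 0.0138
grasp_force: 59.0
```

Run:
```python
from h import *
st=sensors.read_state(); print(st['ee_pos'].round(4),st['wrist_force'].round(2),st['orientation'])
im,d=camera('scene'); save('s2.png',im)
K,T,_=wfc('scene'); 
def proj(p):
    q=T[:3,:3].T@(np.array(p)-T[:3,3]); return (K[0,0]*q[0]/-q[2]+K[0,2]).round(1),(-K[1,1]*q[1]/-q[2]+K[1,2]).round(1)
print(proj([.536,.138,.055]))
a=im[150:230,325:435]; save('s2c.png',cv2.resize(a,(770,560),interpolation=cv2.INTER_CUBIC))
```

```text
[0.5359 0.1391 0.1351] [ 0.09 -1.02 -1.37] [-3.14136163e+00 -1.03577521e-03 -2.47388768e-03]
(np.float64(370.3), np.float64(191.0))
```

View pics/s2c.png

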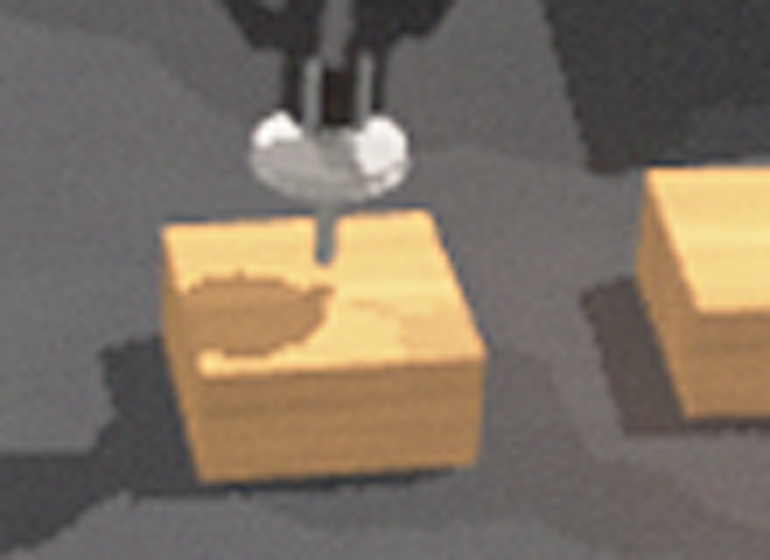

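Call:
play_rows(translation=[[0,0.1,0.3],[0,0.1,0.6],[0,0.1,0.9],[0,0.1,1.1],[0,0.1,1.2],[0,0.1,1.3],[0,0.1,1.3],[0,0.1,1.3]], twist=[0,0,0,0,0,0,0,0], fingers=[-1,-1,-1,-1,-1,-1,-1,-1])

```text
time: 8.5
ee_pos: [0.5354, 0.138, 0.1214]
orientation: [-3.142, -0.001, -0.0]
wrist_force: [0.3, 0.1, -1.7]
grip_width: 0.0143
grasp_force: 59.0
```

Call:
play_rows(translation=[[0,0,0.1],[0,0,0.2],[0,0,0.3],[0,0,0.3]], twist=[0,0,0,0], fingers=[-1,-1,-1,-1])

```text
time: 8.9
ee_pos: [0.5355, 0.1379, 0.1182]
orientation: [3.142, 0.001, 0.0]
wrist_force: [0.1, -0.0, -2.7]
grip_width: 0.0136
grasp_force: 59.0
```

The tip is in the hole with no contact. I'm continuing down.

Call:
play_rows(translation=[[0,0,0.3],[0,0,0.6],[0,0,0.9],[0,0,1.2],[0,0,1.5],[0,0,1.8],[0,0,2.0],[0,0,2.0],[0,0,2.0]], twist=[0,0,0,0,0,0,0,0,0], fingers=[-1,-1,-1,-1,-1,-1,-1,-1,-1])

```text
time: 9.8
ee_pos: [0.5352, 0.1379, 0.0981]
orientation: [3.141, 0.001, -0.0]
wrist_force: [1.3, -0.7, -2.5]
grip_width: 0.0138
grasp_force: 59.0
```

Call:
play_rows(translation=[[0,0,0.1],[0,0,0.2],[0,0,0.3],[0,0,0.3],[0,0,0.3]], twist=[0,0,0,0,0], fingers=[-1,-1,-1,-1,-1])

```text
time: 10.3
ee_pos: [0.5354, 0.138, 0.0953]
orientation: [-3.142, -0.001, -0.0]
wrist_force: [1.5, -0.7, -2.0]
grip_width: 0.0138
grasp_force: 59.0
```

Call:
play_rows(translation=[[0.04,0,0.05],[0.04,0,0.1],[0.04,0,0.1],[0.04,0,0.1]], twist=[0,0,0,0], fingers=[-1,-1,-1,-1])

```text
time: 10.7
ee_pos: [0.5356, 0.138, 0.0942]
orientation: [-3.142, -0.001, 0.0]
wrist_force: [1.2, -0.8, -1.9]
grip_width: 0.0136
grasp_force: 59.0
```

Call:
play_rows(translation=[[0,0,0.05],[0,0,0.1],[0,0,0.1],[0,0,0.1]], twist=[0,0,0,0], fingers=[-1,-1,-1,-1])

```text
time: 11.1
ee_pos: [0.5356, 0.138, 0.0932]
orientation: [-3.142, -0.001, 0.0]
wrist_force: [0.5, -0.5, -1.2]
grip_width: 0.0136
grasp_force: 59.0
```

Call:
play_rows(translation=[[0,0,0.05],[0,0,0.1],[0,0,0.1],[0,0,0.1]], twist=[0,0,0,0], fingers=[-1,-1,-1,-1])

```text
time: 11.5
ee_pos: [0.5356, 0.138, 0.0922]
orientation: [-3.142, -0.001, 0.0]
wrist_force: [0.7, 0.0, -1.4]
grip_width: 0.0139
grasp_force: 59.0
```

Call:
play_rows(translation=[[0,0,0.05],[0,0,0.1],[0,0,0.1]], twist=[0,0,0], fingers=[-1,-1,-1])

```text
time: 11.8
ee_pos: [0.5357, 0.138, 0.0912]
orientation: [-3.142, -0.001, 0.0]
wrist_force: [1.4, 0.1, -2.1]
grip_width: 0.0144
grasp_force: 59.0
```

Call:
play_rows(translation=[[0,0,0.05],[0,0,0.1],[0,0,0.1]], twist=[0,0,0], fingers=[-1,-1,-1])

```text
time: 12.1
ee_pos: [0.5357, 0.138, 0.0902]
orientation: [3.142, 0.001, -0.0]
wrist_force: [0.5, -0.2, -2.0]
grip_width: 0.0138
grasp_force: 59.0
```

Call:
play_rows(translation=[[0,0,0.05],[0,0,0.1],[0,0,0.1]], twist=[0,0,0], fingers=[-1,-1,-1])

```text
time: 12.4
ee_pos: [0.5357, 0.138, 0.0892]
orientation: [3.142, 0.001, -0.0]
wrist_force: [0.2, -0.3, -2.6]
grip_width: 0.0139
grasp_force: 59.0
```

Call:
play_rows(translation=[[0,0,0.05],[0,0,0.1],[0,0,0.1]], twist=[0,0,0], fingers=[-1,-1,-1])

```text
time: 12.7
ee_pos: [0.536, 0.138, 0.0888]
orientation: [-3.142, -0.001, -0.001]
wrist_force: [0.7, -0.8, 1.2]
grip_width: 0.0136
grasp_force: 59.3
```

Bottom contact is starting: the force changed by about 3 N. I'll press a little more to reach about 6–7 N.

Call:
play_rows(translation=[[0,0,0.03],[0,0,0.06],[0,0,0.06],[0,0,0.06],[0,0,0.06]], twist=[0,0,0,0,0], fingers=[-1,-1,-1,-1,-1])

```text
time: 13.2
ee_pos: [0.5364, 0.138, 0.0886]
orientation: [-3.142, -0.001, -0.002]
wrist_force: [-0.7, -1.5, 5.7]
grip_width: 0.0138
grasp_force: 59.7
```

The rod is on the bottom with about 7.8 N. I'll relax slightly, then open to about 34 mm.

Call:
play_rows(translation=[[0,0,-0.06],[0,0,-0.1],[0,0,-0.1],[0,0,-0.1],[0,0,-0.1],[0,0,-0.1],[0,0,-0.1],[0,0,-0.1]], twist=[0,0,0,0,0,0,0,0], fingers=[-1,-1,-0.2,-0.2,-0.2,-0.2,-0.2,-0.2])

```text
time: 14.0
ee_pos: [0.5357, 0.138, 0.0886]
orientation: [-3.142, -0.001, 0.0]
wrist_force: [0.3, -0.1, -0.9]
grip_width: 0.0344
grasp_force: 0.0
```

```bash
python3 look.py w4.png gauge stop; python3 -c "
from h import *
print(sensors.read_state()['wrist_force'])"
```

```text
[0.5357 0.138  0.0886] [-3.1416e+00 -9.0000e-04  2.0000e-04] [ 0.3  -0.09 -0.95] 14.0 0.03443376516236483
gauge 0.91 [261. 193. 389. 320.] [0.0738 0.081  0.0818 0.0827 0.1136]
   0.045 52 [0.5149 0.1423 0.0552] [523.  137.3] 39.9
   0.055 1042 [0.5571 0.135  0.0749] [525.9 135.8] 42.5
   0.095 1786 [0.5384 0.1354 0.1092] [544.1 135.3] 26.3
stop 0.9 [256. 190. 389. 318.] [0.0736 0.0809 0.0815 0.0821 0.0832]
   0.045 31 [0.5379 0.1427 0.0551] [523.3 136.9] 39.6
   0.055 1040 [0.5583 0.1351 0.0751] [526.5 136.6] 42.0
[-0.52706438  0.27836868 -0.33122499]
```

View pics/w4.png

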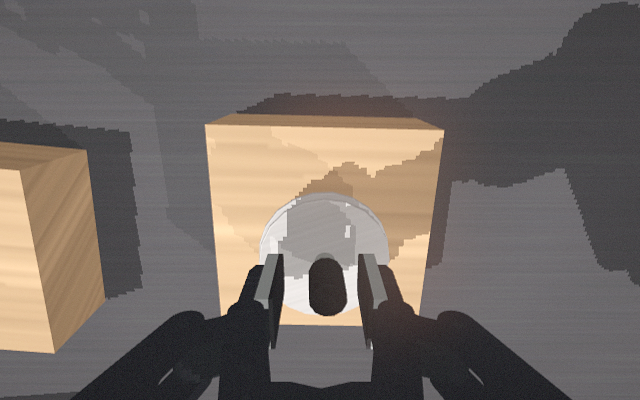

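The gauge is standing free with its knob at (325,285), between the fingers at x ≈ 278 and 365, and it leans slightly to the right. The disc top is at z = 0.0817. I'm shifting 1 mm right and pushing down.

Call:
play_rows(translation=[[0,0.15,0],[0,0.15,0.15],[0,0.15,0.3],[0,0.15,0.45],[0,0.15,0.6],[0,0.15,0.75],[0,0.15,0.9],[0,0.15,1.05],[0,0.15,1.2],[0,0.15,1.2]], twist=[0,0,0,0,0,0,0,0,0,0], fingers=[-0.18,-0.18,-0.18,-0.18,-0.18,-0.18,-0.18,-0.18,-0.18,-0.18])

```text
time: 15.15
ee_pos: [0.5355, 0.1366, 0.0765]
orientation: [-3.141, -0.001, 0.001]
wrist_force: [0.7, 0.4, 1.2]
grip_width: 0.0351
grasp_force: 0.7
```

Call:
play_rows(translation=[[0,0,0.15],[0,0,0.3],[0,0,0.45],[0,0,0.6],[0,0,0.75],[0,0,0.9],[0,0,0.9]], twist=[0,0,0,0,0,0,0], fingers=[-0.18,-0.18,-0.18,-0.18,-0.18,-0.18,-0.18])

```text
time: 15.85
ee_pos: [0.5355, 0.1365, 0.0675]
orientation: [-3.141, -0.001, 0.001]
wrist_force: [0.2, 2.2, 2.6]
grip_width: 0.035
grasp_force: 0.9
```

Call:
play_rows(translation=[[0,0,0.1],[0,0,0.2],[0,0,0.2],[0,0,0.2]], twist=[0,0,0,0], fingers=[-0.18,-0.18,-0.18,-0.18])

```text
time: 16.25
ee_pos: [0.5357, 0.1365, 0.0657]
orientation: [3.142, 0.001, -0.0]
wrist_force: [-0.7, 1.5, 1.7]
grip_width: 0.0351
grasp_force: 1.0
```

Call:
play_rows(translation=[[0,0,0.1],[0,0,0.2],[0,0,0.2],[0,0,0.2]], twist=[0,0,0,0], fingers=[-0.18,-0.18,-0.18,-0.18])

```text
time: 16.65
ee_pos: [0.5356, 0.1365, 0.0637]
orientation: [3.142, 0.001, -0.0]
wrist_force: [-1.6, 1.1, 2.5]
grip_width: 0.035
grasp_force: 1.3
```

Call:
play_rows(translation=[[0,0,0.1],[0,0,0.15],[0,0,0.15],[0,0,0.15]], twist=[0,0,0,0], fingers=[-0.18,-0.18,-0.18,-0.18])

```text
time: 17.05
ee_pos: [0.5356, 0.1364, 0.0628]
orientation: [3.141, 0.001, -0.001]
wrist_force: [-4.2, 2.1, 6.2]
grip_width: 0.0347
grasp_force: 3.3
```

The force is rising, so the disc is on the wood. I'll press slightly more and hold.

Call:
play_rows(translation=[[0,0,0.03],[0,0,0.03],[0,0,0.03],[0,0,0.03],[0,0,0.03]], twist=[0,0,0,0,0], fingers=[-0.18,-0.18,-0.18,-0.18,-0.18])

```text
time: 17.55
ee_pos: [0.5357, 0.1365, 0.0626]
orientation: [3.141, 0.001, -0.001]
wrist_force: [-3.2, 1.1, 8.0]
grip_width: 0.035
grasp_force: 3.6
```

Run:
```python
from h import *
st=sensors.read_state(); print(st['ee_pos'],st['wrist_force'],st['moment'])
im,d=camera('wrist'); save('w5.png',im)
V,U=np.mgrid[:400,:640]; P=pts('wrist',d,U,V,st)
for r in spotter.regions_of('wrist','stop')[:1]:
    m=r['pixels']; Q=P[m&(d>0)]; Q=Q[(Q[:,2]>.06)&(Q[:,2]<.075)]; z0=np.median(Q[:,2]); Q=Q[abs(Q[:,2]-z0)<.002]
    c,_,_,_=np.linalg.lstsq(np.c_[Q[:,:2]-Q[:,:2].mean(0),np.ones(len(Q))],Q[:,2],rcond=None); print('disc top plane',c,Q[:,:2].min(0),Q[:,:2].max(0))
# wood height by same camera
m=(d>0)&(abs(P[...,0]-.585)<.006)&(abs(P[...,1]-.138)<.03); print('wood z',np.median(P[m][:,2]),m.sum())
```

```text
[0.53565944 0.13645696 0.06263964] [-3.17017518  1.1424234   7.99396709] [0.23528868 0.50958566 0.00193169]
disc top plane [-0.00184982  0.00106636  0.06360362] [0.50787517 0.10468729] [0.56904319 0.16793007]
wood z 0.05516889001051964 3605
```

The disc top is flat (0.002 rad) and 8.4 mm above the wood. That is 1.6 mm of spring compression, or about 8 N on the wood. I'll hold for over 2 s.

Call:
play_rows(translation=[[0,0,0],[0,0,0],[0,0,0],[0,0,0],[0,0,0],[0,0,0],[0,0,0],[0,0,0],[0,0,0],[0,0,0],[0,0,0],[0,0,0]], twist=[0,0,0,0,0,0,0,0,0,0,0,0], fingers=[-0.18,-0.18,-0.18,-0.18,-0.18,-0.18,-0.18,-0.18,-0.18,-0.18,-0.18,-0.18])

```text
time: 18.85
ee_pos: [0.5356, 0.1364, 0.0626]
orientation: [3.141, 0.001, -0.001]
wrist_force: [-3.2, 1.0, 6.9]
grip_width: 0.0354
grasp_force: 3.6
```

Call:
play_rows(translation=[[0,0,0],[0,0,0],[0,0,0],[0,0,0],[0,0,0],[0,0,0],[0,0,0],[0,0,0],[0,0,0],[0,0,0],[0,0,0],[0,0,0]], twist=[0,0,0,0,0,0,0,0,0,0,0,0], fingers=[-0.18,-0.18,-0.18,-0.18,-0.18,-0.18,-0.18,-0.18,-0.18,-0.18,-0.18,-0.18])

```text
time: 20.05
ee_pos: [0.5357, 0.1364, 0.0626]
orientation: [3.141, 0.001, -0.001]
wrist_force: [-2.8, 1.0, 6.7]
grip_width: 0.0351
grasp_force: 3.6
```

Call:
play_rows(translation=[[0,0,-0.1],[0,0,-0.3],[0,0,-0.6],[0,0,-1.2],[0,0,-2],[0,0,-3.5],[0,0,-5.5],[0,0,-8],[0,0,-10],[0,0,-12],[0,0,-12],[0,0,-12]], twist=[0,0,0,0,0,0,0,0,0,0,0,0], fingers=[-0.18,-0.18,-0.18,-0.18,-0.18,-0.18,-0.18,-0.18,-0.18,-0.18,-0.18,-0.18])

```text
time: 21.25
ee_pos: [0.5362, 0.1365, 0.1828]
orientation: [-3.141, -0.001, -0.003]
wrist_force: [-1.5, 0.1, 0.1]
grip_width: 0.0353
grasp_force: 0.0
```

```bash
python3 look.py w6.png gauge stop
```

```text
[0.5362 0.1365 0.1828] [-3.1414e+00 -1.0000e-03 -3.1000e-03] [-1.49  0.14  0.05] 21.25 0.03527956531598686
gauge 0.92 [283. 149. 361. 230.] [0.0576 0.0646 0.0652 0.0658 0.1137]
   0.045 279 [0.5585 0.1362 0.0577] [535.2 135.5] 34.7
   0.055 4482 [0.5415 0.1362 0.0648] [535.8 135.7] 34.0
   0.095 592 [0.5389 0.1362 0.1104] [537.2 136. ] 8.1
```

View pics/w6.png

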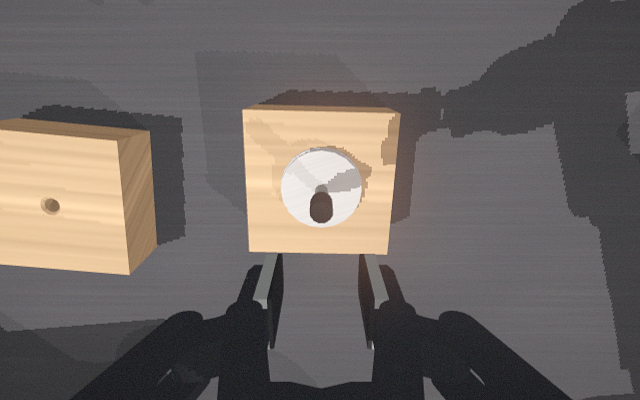

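The gauge stands upright in the hole with its disc at (321,188), flat on the wood: disc top 0.0652, so its underside is at about 0.055. The knob top is at about 0.1135, so the rod is on the bottom, and the robot is clear. I'm handing in the job.

```bash
python3 -c "
from station import job
print(job.close_job())"
```

```text
the job is handed in; nothing more can be done
None
```

The job is handed in: the gauge stands upright in the nearest base with its rod on the hole's bottom and its disc flat on the wood after a hold of over 2 s at about 7–8 N, and the socket measures about 34 mm deep.

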